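# Wedge the hand rest onto the carving board

### The job

Fit the hand rest to the carving board: set its dovetail foot at the wide mouth of the tapered way, narrow end first and upright, slide it in and push it along gently until it wedges tight and stays put by itself, then let go. Do not ram or force it, and leave the jar, the bowl and the spatula where they are.

Things in the scene. Friction and masses are not known exactly. Their poses are not given: they have to be found in the camera images.
- rest: the loose hand rest, about 0.35 kg: aluminium dovetail foot 60 mm long and 14 mm high, steel post, wooden cross bar. Origin: centre of the foot's underside; z up; +x is the way it slides, to the foot's narrow end. Underside 44 mm wide at its middle; flanks lean inwards going up, 30 degrees from vertical. +y flank straight along x; -y flank closes in by 1 in 10 to +x (25 mm off at the back, 19 mm at the front).
- rest_bar (a point): centre of the rest's cross bar, 45 mm above the foot's underside; the bar is 20 mm thick along the rest's x, 110 mm long along its y, 22 mm high (34 to 56 mm above the foot's underside). Grip it across its 20 mm thickness from above
- rest_front (a point): middle of the narrow front edge of the rest's foot, at its underside: 30 mm along +x from the rest's origin; this end enters the way first
- board: plywood carving board clamped to the table; origin on its underside, its top (the floor of the way) 18 mm above; spans x -0.20 to 0.16, y +-0.085. x runs along the way from wide mouth to narrow end. Two aluminium strips 16 mm high stand on it from x -0.11 to 0.03, overhanging the way at 30 degrees to match the foot: a straight one at +y, the tapered gib at -y. A fired tile 10 mm thick lies from x 0.057 on.
- way_mouth (a point): centre of the wide mouth of the way, on the board's top (board x -0.11, y 0). Bare board before it (board x -0.20 to -0.11) lets the rest be set down and slid in; the gap here is about 11 mm wider than the foot's narrow end
- strip_mid (a point): nominal middle of the straight strip's face at floor level (board x -0.04, y 0.022), marked on the board. The strip itself is screwed down through slots: its true face lies up to 2.2 mm to either side of this, unknown, so the rest gets tight anywhere from about board x -0.055 to 0.002 (rest's origin), its y within 3 mm of 0; the place must be felt
- gib: the tapered strip, on the board at -y, giving way sideways on stiff springs (40 N per mm); same axes as the board, origin on its top at board x 0, y 0. Its face at floor level runs through x -0.03, y -0.022 and closes in by 1 in 10 to +x. A steady push of 12 to 18 N along the way wedges the rest between the strips and friction then holds it; the gib is spoilt if the rest presses on it with more than 30 N.
- jar: bystander: closed round white plastic jar, 60 mm across, 65 mm tall; origin at the centre of its base. It and the rest swap sides of the board from job to job
- bowl: bystander: small fired clay bowl, 90 mm across, 40 mm tall; origin at the centre of its base
- spatula: bystander: spatula with a wooden handle, 170 mm long, lying on the table; origin under its middle, handle to its -x

How it is judged:
On the way:
1. the front of the rest's foot is in the mouth of the way, between the strips, not yet far in (x of rest in the frame of board between -0.135 and -0.06 m and x of rest_front in the frame of board above -0.11 m and y of rest in the frame of board between -0.015 and 0.01 m and z of rest in the frame of board between 0.013 and 0.028 m and angle between the x axis of rest and the x axis of board, either way round below 0.15 rad), for 0.1 s.
At the end, for the whole second after the job is handed in: The rest sits upright in the way, foot flat on the board (4 mm) and lined up with it (0.08 rad), narrow end first, its origin between board x -0.062 and 0.010 and within 6 mm of its centre line, wedged so that it presses on the gib with more than 5 N by itself, at rest and let go (contact force between rest and gib above 5 N and x of rest in the frame of board between -0.062 and 0.01 m and x of rest_front in the frame of board above -0.036 m and y of rest in the frame of board between -0.006 and 0.006 m and z of rest in the frame of board between 0.014 and 0.022 m and angle between the x axis of rest and the x axis of board, either way round below 0.08 rad and angle between rest's own z axis and vertical below 0.04 rad and linear speed of rest below 0.01 m/s); the robot touches nothing.
It fails at once if the rest is forced: it presses on the gib with more than 30 N (contact force between rest and gib above 30 N).
It fails at once if a bystander is moved by more than 20 mm (distance of any of jar, bowl, spatula from where it was at the start of the episode above 0.02 m).
It fails at once if the rest is tipped over by more than 0.5 rad (angle between rest's own z axis and vertical above 0.5 rad).
It also fails if it takes over 54 s, if anything falls off the work surface, if the arm or the gripper's body presses on something with over 40 N, if the wrist force passes 120 N, or if a joint passes its speed limit or range.

### The arm

A 7-joint arm with a two-finger parallel gripper is mounted at the origin on the work surface. World frame = base frame: x ahead of the robot, y to its left, z up, the work surface at z = 0. Lengths are in m, angles in rad, forces in N, time in s.
With the tool pointing down it reaches from about 0.4 to 0.85 m from the base axis. Payload 4.5 kg.
Tool frame: the origin (TCP) lies on the centre line of the jaws, within the pads' length; the fingertips stand r.tips_ahead ahead of it and the grasp point (between the pads) lies 8 mm behind it (r.tips_ahead is the distance from the TCP to the fingertips, in m); z points along the fingers, y is the line along which they close (so a half turn about z gives the same grasp; the last joint's range is limited). The gripper opens to 85 mm and grips with 20 to 120 N. Pads are 22 mm wide; open, the fingers measure 114 mm over their backs; the gripper's body (76 mm by 85 mm) begins 54 mm behind the grasp point. The pads swing forward as they close: fully open they stand 13 mm farther back than shut.
Start: joints at [1.373, 0.689, -0.195, 1.565, 0.157, 0.902, -0.215], TCP at [0.144, -0.608, 0.242] pointing down, gripper open.
Joint ranges: [-3.01, 3.01], [-0.46, 2.08], [-1.47, 1.51], [0.13, 2.56], [-1, 4.14], [0.04, 2.09], [-2.66, 2.66]. Speed limits (rad/s): [2.57, 2.57, 3.14, 3.14, 3.14, 3.14, 3.14].

### API

Orientations are given as a 3x3 rotation matrix whose columns are the frame's x, y, z axes.
In Python, from workcell import read_state, imaging, job, finder, r gives the robot as it stands. The module is installed in compiled form; this text tells all that it offers.
- The arm moves only by the tool step_arm, never from a script. Its arguments are lists of equal length, an entry for each row: "twist": the turn, a rotation vector about the tool's x, y, z normalised to -1 to 1, where 1 is pi/4 rad, a list of three; "dp": the shift along the tool's x, y, z normalised to -1 to 1, where 1 is 600 mm, a list of three; "jaw": the opening, from 0 (shut) to 1 (fully open). A call has 1 to 10 rows; each row is the pose to reach, as a shift and turn from the pose commanded when the call began, along the tool's axes at that moment; what a row does not reach only later rows make up. A row lasts 1/10 s, in which the tool goes at most 50 mm and 8.59 degrees, less where a joint would pass 70% of its speed; a pose out of reach is approached as far as the arm can. A call with a number of a shift or a turn outside -1 to 1 is refused whole. A call with a gripper value outside its range is refused whole. The fingers move at their own pace and stop on an object; the grip force is fixed at half the most. Time passes only in rows, so rows that repeat a pose let the fingers close. It gives the time, the measured TCP pose, the force, the opening and the grip force at its end, in the units of the state.
- read_state(): the state, without advancing time (a new reading comes with each control period).
- imaging.get_image(name): name is "side" or "top"; returns the picture (480x640x3 uint8, red, green, blue); there is no depth.
- imaging.camera_params(name): a dict with "fx", "fy", "cx", "cy" (pixels), "rvec" (rotation vector, rad) and "tvec" (3), from world to camera coordinates, as OpenCV has them. Camera axes: x right, y down, z forward; pixel columns grow to the right and rows downward; lengths in m; the calibration is good to about 2 mm. A picture is of the moment at which its call begins. camera_params takes no time and is no camera call.
- job.job_done(): hands the job in; it is judged then, once.
Trained networks look in the newest picture that a camera, given by its name, has taken for a name from the list of things; names that differ only in an ending like _2 or _b are one class to them, and where a whole thing is asked for, a point or a joint stands for the part that bears it (a point fixed in the world has none). Each returns a list of dicts, best first, with "p" (0 to 1); they miss things now and then, are a little off and sometimes report something else, mostly with a low value. They report only what shows in the picture. A call takes as long as a camera call.
- finder.spot_in(camera, target): "box" ([centre column, centre row, width, height] in pixels, round what is visible of it).
- finder.place_of(camera, target): "position" ([column, row] in pixels: a listed point, or the origin of a listed thing).
The state is a dict: "time": time; "q": joint angles; "joint_vel": joint speeds; "tau": joint torques, N m; "tcp_pos": TCP position; "orientation": TCP orientation; "force": force on the tool from outside, world axes, zero at the start; "ft_torque": the same for the moment, N m; "finger_gap": finger opening in m; "grip_force": force on a finger pad.
Only numpy, scipy, OpenCV 4.12 (cv2) and the standard library are available. Lean on these libraries where they do the work, as an engineer would, in place of code of your own. Each camera call takes 0.05 s, during which the arm holds its last target. There are 200 camera calls.

## Working session

There is one attempt and no reset: what is moved stays moved. The work goes in short steps, Python scripts to look and compute and a tool call to move; the robot and the scene stay as the last step left them, time stands still between calls to the robot, and variables do not carry over. Pictures are saved under pics/ and viewed, at most 10 in all, crops included, and the job is handed in when it is done.

Besides the shell and the picture viewer there is one more tool, called as name(argument=value, ...) on one line, values as JSON. step_arm: Moves the arm, as the interface text tells. Scaled input: -1 to 1 covers 600 mm each way for a shift and pi/4 rad each way for a turn. Its arguments: {"type":"object","properties":{"twist":{"type":"array"},"dp":{"type":"array"},"jaw":{"type":"array"}},"required":["twist","dp","jaw"]}

```bash
mkdir -p pics; cat > h.py <<'E'
import numpy as np, cv2
from workcell import read_state, imaging, job, finder, r
def ray(cam,px):
    c=imaging.camera_params(cam);R,_=cv2.Rodrigues(np.array(c['rvec'],float));t=np.array(c['tvec'],float)
    d=R.T@np.array([(px[0]-c['cx'])/c['fx'],(px[1]-c['cy'])/c['fy'],1]);return -R.T@t,d
def onz(cam,px,z):
    o,d=ray(cam,px);return o+d*(z-o[2])/d[2]
def proj(cam,P):
    c=imaging.camera_params(cam);K=np.array([[c['fx'],0,c['cx']],[0,c['fy'],c['cy']],[0,0,1.]])
    return cv2.projectPoints(np.array(P,float).reshape(-1,3),np.array(c['rvec'],float),np.array(c['tvec'],float),K,None)[0].reshape(-1,2)
E
python3 - <<'E'
from h import *
np.set_printoptions(precision=4,suppress=True)
s=read_state();print(s['time'],s['tcp_pos'],s['orientation'],s['finger_gap'],r.tips_ahead,s['force'])
for c in('side','top'):
    cv2.imwrite(f'pics/{c}0.png',imaging.get_image(c)[:,:,::-1])
    print(c,ray(c,(320,240)))
Z=dict(rest=0,rest_bar=.045,rest_front=0,board=0,way_mouth=.018,strip_mid=.018,gib=.034,jar=0,bowl=0,spatula=0)
for n,z in Z.items():
  for c in('top','side'):
    for d in finder.place_of(c,n)[:2]: print(c,n,round(d['p'],2),np.round(d['position'],1),onz(c,d['position'],z))
E
```

```text
0.0 [ 0.1434 -0.6077  0.2415] [[ 0.9732  0.2298 -0.0006]
 [ 0.2298 -0.9732  0.0018]
 [-0.0002 -0.0018 -1.    ]] 0.08496303075186423 0.011 [0.2379 1.0659 0.6476]
side (array([ 0.1004, -0.4424,  0.7361]), array([ 0.5267,  0.4372, -0.7295]))
top (array([ 0.4751, -0.0176,  1.1567]), array([ 0.0545,  0.0071, -0.9986]))
top rest 0.76 [164.1 279.2] [0.457  0.2775 0.    ]
side rest 0.8 [171.6 224.1] [0.4582 0.2791 0.    ]
side rest 0.34 [184.4 215.8] [ 0.4933  0.2783 -0.    ]
top rest_bar 0.6 [157.4 277.8] [0.4598 0.2781 0.045 ]
side rest_bar 0.94 [167.  209.6] [0.4574 0.2779 0.045 ]
top rest_front 0.77 [160.3 259.4] [0.4935 0.2863 0.    ]
side rest_front 0.92 [181.  214.1] [0.4918 0.2886 0.    ]
top board 0.6 [342.5 183. ] [ 0.6461 -0.0484  0.    ]
top way_mouth 0.77 [349.1 242. ] [ 0.5351 -0.0629  0.018 ]
top way_mouth 0.28 [159.8 277. ] [0.461 0.281 0.018]
side way_mouth 0.86 [314.3 273.6] [ 0.5433 -0.0608  0.018 ]
top strip_mid 0.61 [335.8 201.4] [ 0.609  -0.0365  0.018 ]
side strip_mid 0.93 [323.8 248.8] [ 0.6051 -0.0336  0.018 ]
top gib 0.9 [342.9 180.1] [ 0.6464 -0.048   0.034 ]
side gib 0.81 [342.3 240.9] [ 0.6344 -0.0575  0.034 ]
top jar 0.67 [486.4 274.4] [ 0.4837 -0.3181  0.    ]
top jar 0.51 [333.7 204.3] [ 0.6056 -0.033   0.    ]
side jar 0.9 [406.4 377.2] [ 0.4849 -0.311   0.    ]
top bowl 0.93 [493.5 179.1] [ 0.6613 -0.3294  0.    ]
side bowl 0.81 [470.5 312.9] [ 0.6693 -0.3307  0.    ]
top spatula 0.73 [148.3 169.3] [0.6618 0.3169 0.    ]
side spatula 0.9 [231.3 169.6] [0.6736 0.3195 0.    ]
```

View pics/top0.png

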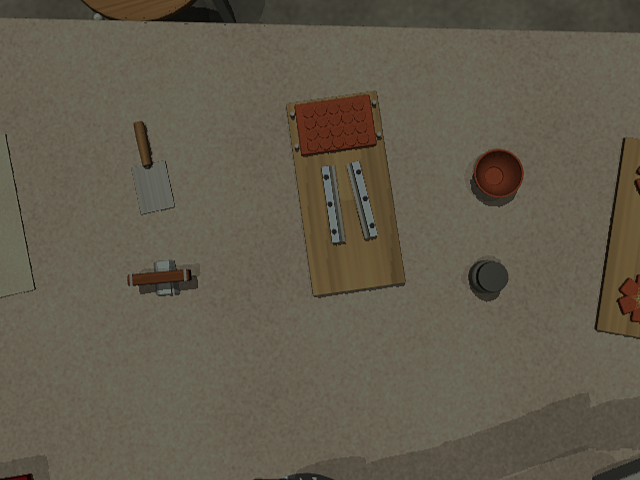

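View pics/side0.png

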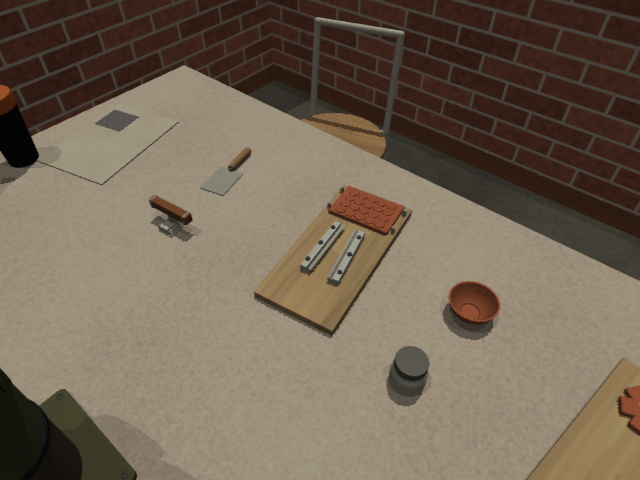

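Top view: the board has corners near (287,104), (377,92), (405,284) and (314,296), with its wide mouth facing the robot. The rest is at (160,278), front end up; the jar is at (489,276), the bowl at (498,174) and the spatula at (150,168). Next I refine the angles.

```bash
python3 - <<'E'
from h import *
im=cv2.imread('pics/top0.png')
a=cv2.resize(im[250:305,115:205],None,fx=6,fy=6,interpolation=cv2.INTER_CUBIC)
b=cv2.resize(im[85:305,280:412],None,fx=2.6,fy=2.6,interpolation=cv2.INTER_CUBIC)
c=np.zeros((max(a.shape[0],b.shape[0]),a.shape[1]+b.shape[1]+0,3),np.uint8)
c=c[:, :]
c[:a.shape[0],:a.shape[1]]=a;c[:b.shape[0],a.shape[1]:]=b
c=cv2.resize(c,(800,int(c.shape[0]*800/c.shape[1])));print(c.shape,a.shape,b.shape);cv2.imwrite('pics/crop1.png',c)
h=cv2.cvtColor(im,cv2.COLOR_BGR2HSV)
def rect(mask,off,z):
    cs,_=cv2.findContours(mask,0,2);k=max(cs,key=cv2.contourArea).reshape(-1,2)+off
    W=np.array([onz('top',p,z)[:2] for p in k],np.float32)
    R=cv2.minAreaRect(W*1000);print(R, cv2.boxPoints(cv2.minAreaRect(k.astype(np.float32))).round(1).tolist())
m=((h[...,1]>110)&(h[...,0]<20)).astype(np.uint8)
rect(m[250:305,115:205],[115,250],.056)
m2=((h[...,1]>90)&(h[...,0]<25)).astype(np.uint8)
rect(cv2.morphologyEx(m2[85:305,270:420],3,np.ones((9,9))),[270,85],.018)
E
```

```text
(518, 800, 3) (330, 540, 3) (572, 343, 3)
((460.91937255859375, 275.0674743652344), (19.64263343811035, 90.51595306396484), 6.887461185455322) [[131.5, 274.0], [182.5, 269.3999938964844], [183.5, 280.5], [132.60000610351562, 285.1000061035156]]
((626.9287719726562, -52.386383056640625), (359.8271484375, 169.67730712890625), 9.826422691345215) [[284.8999938964844, 103.4000015258789], [377.20001220703125, 90.0999984741211], [405.1000061035156, 282.6000061035156], [312.8999938964844, 296.0]]
```

View pics/crop1.png

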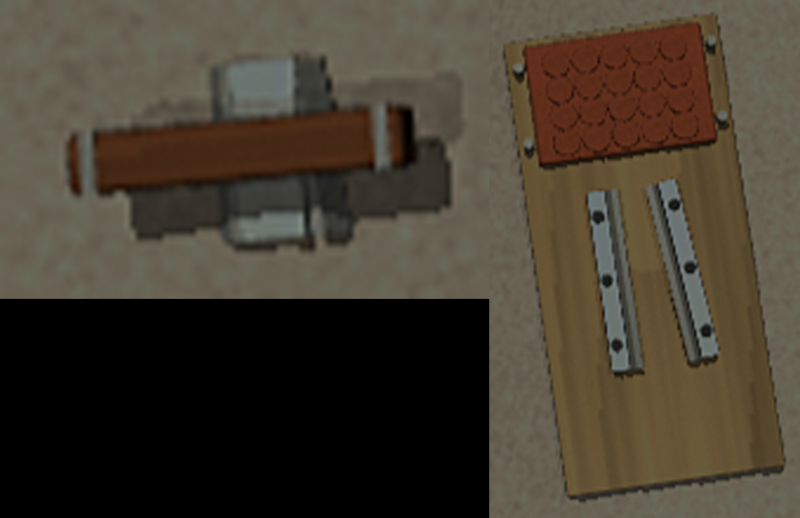

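step_arm(twist=[[0, 0, -0.9], [0, 0, -0.9], [0, 0, -0.9], [0, 0, -0.9], [0, 0, -0.9], [0, 0, -0.9], [0, 0, -0.9], [0, 0, -0.9], [0, 0, -0.9], [0, 0, -0.9]], dp=[[0.682, -0.452, 0], [0.682, -0.452, 0], [0.682, -0.452, 0], [0.682, -0.452, 0], [0.682, -0.452, 0], [0.682, -0.452, 0], [0.682, -0.452, 0], [0.682, -0.452, 0], [0.682, -0.452, 0], [0.682, -0.452, 0]], jaw=[1, 1, 1, 1, 1, 1, 1, 1, 1, 1])

```text
time: 2.1
tcp_pos: [0.4817, -0.2476, 0.2426]
orientation: [[0.589, 0.808, 0.001], [0.808, -0.589, 0.0], [0.001, 0.001, -1.0]]
force: [1.4, -1.1, -0.0]
finger_gap: 0.0855
grip_force: 0.0
```

```bash
cat >> h.py <<'E'
from scipy.spatial.transform import Rotation as Ro
np.set_printoptions(precision=4,suppress=True)
def Rg(deg):
    a=np.radians(deg);y=np.array([np.cos(a),np.sin(a),0]);z=np.array([0,0,-1.]);return np.c_[np.cross(y,z),y,z]
def goal(p,deg):
    s=read_state();R=np.array(s['orientation'])
    print('t',s['time'],'tcp',s['tcp_pos'],'F',s['force'],'q',s['q'],'gap',s['finger_gap'],s['grip_force'])
    print('yhead',np.degrees(np.arctan2(R[1,1],R[0,1])),'dp',R.T@(np.array(p)-s['tcp_pos'])/.6,'tw',Ro.from_matrix(R.T@Rg(deg)).as_rotvec()/(np.pi/4))
E
python3 -c "
from h import *
goal([.46,.272,.14],6.9)
print(onz('top',(159.15,277.6),.056))"
```

```text
t 2.1 tcp [ 0.4817 -0.2476  0.2426] F [ 1.4403 -1.1019 -0.0071] q [ 0.6095  0.5924 -0.3562  1.8139  0.2783  0.7833 -0.5193] gap 0.08546548514994536 0.0
yhead -36.0899372249651 dp [ 0.6783 -0.5395  0.1714] tw [ 0.0017 -0.001  -0.9553]
[0.4604 0.2721 0.056 ]
```

step_arm(twist=[[0, 0, -0.955], [0, 0, -0.955], [0, 0, -0.955], [0, 0, -0.955], [0, 0, -0.955], [0, 0, -0.955], [0, 0, -0.955], [0, 0, -0.955], [0, 0, -0.955], [0, 0, -0.955]], dp=[[0.678, -0.54, 0.08], [0.678, -0.54, 0.08], [0.678, -0.54, 0.08], [0.678, -0.54, 0.08], [0.678, -0.54, 0.08], [0.678, -0.54, 0.17], [0.678, -0.54, 0.17], [0.678, -0.54, 0.17], [0.678, -0.54, 0.17], [0.678, -0.54, 0.17]], jaw=[1, 1, 1, 1, 1, 1, 1, 1, 1, 1])

```text
time: 3.1
tcp_pos: [0.4598, 0.2402, 0.1489]
orientation: [[-0.118, 0.993, 0.001], [0.993, 0.118, -0.0], [-0.0, 0.001, -1.0]]
force: [0.8, 0.2, 0.3]
finger_gap: 0.0857
grip_force: 0.0
```

```bash
python3 -c "
from h import *
goal([.46,.273,.05],6.9)"
```

```text
t 3.1 tcp [0.4598 0.2402 0.1489] F [0.7846 0.1689 0.2628] q [-0.3291  0.7178 -0.3958  1.9658  0.5037  0.5544 -0.9543] gap 0.0857381547981487 0.0
yhead 6.748615805552626 dp [0.0542 0.0066 0.1648] tw [ 0.0011  0.0002 -0.0034]
```

step_arm(twist=[[0, 0, 0], [0, 0, 0]], dp=[[0, 0, 0], [0, 0, 0]], jaw=[1, 1])

```text
time: 3.3
tcp_pos: [0.4592, 0.2398, 0.149]
orientation: [[-0.121, 0.993, -0.0], [0.993, 0.121, 0.0], [0.0, -0.0, -1.0]]
force: [0.5, -0.0, 0.3]
finger_gap: 0.0854
grip_force: 0.0
```

```bash
python3 - <<'E'
from h import *
im=imaging.get_image('side');cv2.imwrite('pics/s1.png',cv2.resize(im[100:300,60:330,::-1],None,fx=2.5,fy=2.5))
imaging.get_image('top')
for c in('top','side'):
  for n,z in(('rest_bar',.045),('rest_front',0),('rest',0)):
    for d in finder.place_of(c,n)[:1]: print(c,n,round(d['p'],2),onz(c,d['position'],z))
goal([.46,.273,.039],6.9)
E
```

```text
top rest_bar 0.43 [ 0.6567 -0.3176  0.045 ]
top rest_front 0.61 [0.4897 0.2832 0.    ]
top rest 0.6 [0.455  0.2689 0.    ]
side rest_bar 0.78 [0.4634 0.2785 0.045 ]
side rest_front 0.97 [0.4978 0.2906 0.    ]
side rest 0.59 [0.4603 0.2727 0.    ]
t 3.7 tcp [0.4602 0.2372 0.1496] F [-0.1863 -0.466   0.404 ] q [-0.3228  0.7159 -0.397   1.9679  0.5035  0.5548 -0.9509] gap 0.08545291621035321 0.0
yhead 6.652135548331294 dp [0.0593 0.0065 0.1843] tw [ 0.0005  0.0004 -0.0055]
```

View pics/s1.png

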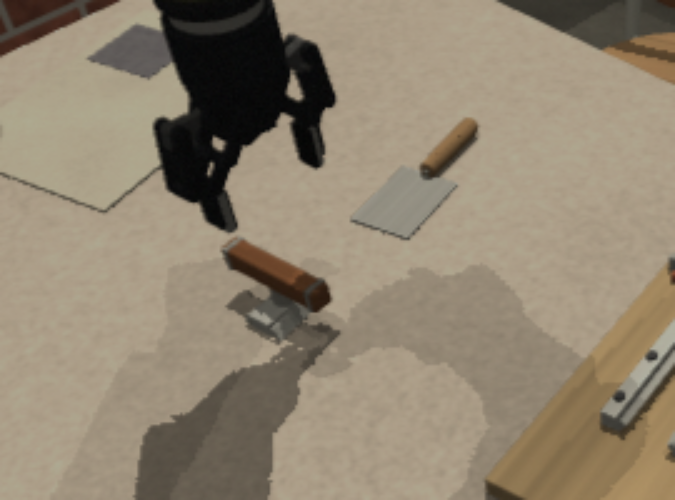

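The open jaws stand above the bar (crop 275,270) and straddle it, with the foot's far end pointing ahead. I lower and close.

step_arm(twist=[[0, 0, 0], [0, 0, 0], [0, 0, 0], [0, 0, 0], [0, 0, 0], [0, 0, 0]], dp=[[0.058, 0.003, 0], [0.058, 0.003, 0.08], [0.058, 0.003, 0.13], [0.058, 0.003, 0.16], [0.058, 0.003, 0.184], [0.058, 0.003, 0.184]], jaw=[1, 1, 1, 1, 1, 1])

```text
time: 4.3
tcp_pos: [0.4566, 0.272, 0.0374]
orientation: [[-0.118, 0.993, -0.002], [0.993, 0.118, -0.002], [-0.002, -0.003, -1.0]]
force: [-0.4, -0.6, -0.9]
finger_gap: 0.0854
grip_force: 0.0
```

step_arm(twist=[[0, 0, 0], [0, 0, 0], [0, 0, 0], [0, 0, 0], [0, 0, 0], [0, 0, 0], [0, 0, 0], [0, 0, 0], [0, 0, 0], [0, 0, 0]], dp=[[0, 0, 0], [0, 0, 0], [0, 0, 0], [0, 0, 0], [0, 0, 0], [0, 0, 0], [0, 0, 0], [0, 0, 0], [0, 0, 0], [0, 0, 0]], jaw=[0.6, 0.5, 0.4, 0.3, 0.2, 0.1, 0, 0, 0, 0])

```text
time: 5.3
tcp_pos: [0.4583, 0.2734, 0.0398]
orientation: [[-0.117, 0.993, 0.002], [0.993, 0.117, 0.001], [0.001, 0.002, -1.0]]
force: [1.0, -0.7, 5.1]
finger_gap: 0.0192
grip_force: 59.8
```

```bash
python3 -c "
from h import *
goal([.46,.273,.12],6.9)"
```

```text
t 5.3 tcp [0.4583 0.2734 0.0398] F [ 0.9934 -0.7019  5.0649] q [-0.4817  0.9086 -0.239   1.9713  0.6141  0.3306 -1.1003] gap 0.019195699527208367 59.79249894618988
yhead 6.745759054559713 dp [-0.0009  0.003  -0.1336] tw [ 0.0026 -0.0009 -0.0034]
```

step_arm(twist=[[0, 0, 0], [0, 0, 0], [0, 0, 0], [0, 0, 0], [0, 0, 0]], dp=[[0, 0, -0.03], [0, 0, -0.07], [0, 0, -0.11], [0, 0, -0.11], [0, 0, -0.11]], jaw=[0, 0, 0, 0, 0])

```text
time: 5.8
tcp_pos: [0.4574, 0.2726, 0.1046]
orientation: [[-0.117, 0.993, -0.0], [0.993, 0.117, -0.0], [-0.0, -0.0, -1.0]]
force: [-0.6, -0.3, -4.3]
finger_gap: 0.0188
grip_force: 59.7
```

```bash
python3 -c "
from h import *
goal([.4948,-.0804,.095],9.83)"
```

```text
t 5.8 tcp [0.4574 0.2726 0.1046] F [-0.5737 -0.2753 -4.3063] q [-0.4186  0.8004 -0.3427  1.9519  0.5482  0.4814 -1.0408] gap 0.018774117235166792 59.671998023986816
yhead 6.734210626877919 dp [-0.5915 -0.007   0.0162] tw [-0.0001  0.0003 -0.0688]
```

step_arm(twist=[[0, 0, -0.07], [0, 0, -0.07], [0, 0, -0.07], [0, 0, -0.07], [0, 0, -0.07], [0, 0, -0.07], [0, 0, -0.07], [0, 0, -0.07], [0, 0, -0.07], [0, 0, -0.07]], dp=[[-0.04, -0.001, 0], [-0.11, -0.002, 0], [-0.19, -0.003, 0], [-0.27, -0.004, 0], [-0.35, -0.006, 0.01], [-0.43, -0.007, 0.01], [-0.51, -0.007, 0.016], [-0.57, -0.007, 0.016], [-0.592, -0.007, 0.016], [-0.592, -0.007, 0.016]], jaw=[0, 0, 0, 0, 0, 0, 0, 0, 0, 0])

```text
time: 6.8
tcp_pos: [0.4938, -0.0839, 0.0936]
orientation: [[-0.166, 0.986, -0.003], [0.986, 0.166, -0.002], [-0.001, -0.004, -1.0]]
force: [0.3, 0.1, -4.1]
finger_gap: 0.019
grip_force: 59.5
```

step_arm(twist=[[0, 0, 0], [0, 0, 0], [0, 0, 0]], dp=[[0, 0, 0], [0, 0, 0], [0, 0, 0]], jaw=[0, 0, 0])

```text
time: 7.1
tcp_pos: [0.495, -0.0784, 0.0952]
orientation: [[-0.175, 0.985, -0.0], [0.985, 0.175, 0.001], [0.001, -0.0, -1.0]]
force: [-0.0, -0.1, -4.4]
finger_gap: 0.0186
grip_force: 59.5
```

```bash
python3 - <<'E'
from h import *
goal([.4948,-.0804,.058],9.83)
u=read_state()['tcp_pos'][2]-.039
t=imaging.get_image('top');im=imaging.get_image('side')
for c in('top','side'):
  for n,z in(('rest_bar',u+.045),('rest_front',u),('rest',u)):
    for d in finder.place_of(c,n)[:1]: print(c,n,round(d['p'],2),np.round(d['position'],1),onz(c,d['position'],z))
a=cv2.resize(t[200:320,290:420,::-1],None,fx=3,fy=3,interpolation=2);b=cv2.resize(im[190:330,220:350,::-1],None,fx=3,fy=3,interpolation=2)
c=np.zeros((420,780,3),np.uint8);c[:360,:390]=a;c[:,390:]=b;cv2.imwrite('pics/c2.png',c)
E
```

```text
t 7.1 tcp [ 0.495  -0.0784  0.0952] F [-0.0235 -0.1144 -4.4198] q [ 0.3113  0.8041 -0.404   2.0459  0.7314  0.4362 -0.4839] gap 0.018609975628146685 59.488239884376526
yhead 10.081570515793395 dp [-0.0033 -0.0009  0.062 ] tw [-0.0002 -0.0012  0.0056]
top rest_bar 0.48 [343.4 182.1] [ 0.6327 -0.0472  0.1012]
side rest_front 0.83 [308.1 266.1] [ 0.526  -0.0607  0.0562]
side rest 0.6 [304.3 277.4] [ 0.5012 -0.073   0.0562]
```

View pics/c2.png

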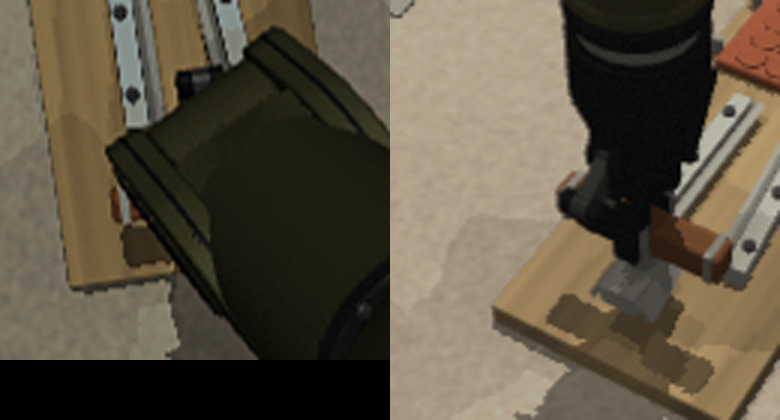

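```bash
python3 - <<'E'
from h import *
s=read_state();p=np.array(s['tcp_pos']);R=np.array(s['orientation']);X=R[:,1];Y=R[:,0];u=p[2]-.039
def show(n,lx,ly,lz):
    q=proj('side',p*[1,1,0]+X*lx+Y*ly+[0,0,u+lz])[0]; print(n,((q-[220,190])*3+[390,0]).round(0))
for a in(-.01,.01):
  for b in(-.055,.055):
    for z in(.034,.056): show(('bar',a,b,z),a,b,z)
for y in(-.025,.022):show(('footback',y),-.03,y,0)
show('shift10mm',-.01,-.045,.056)
im=imaging.get_image('side');cv2.imwrite('pics/s3.png',cv2.resize(im[235:300,270:345,::-1],None,fx=8,fy=8,interpolation=2))
E
```

```text
('bar', -0.01, -0.055, 0.034) [718. 287.]
('bar', -0.01, -0.055, 0.056) [718. 263.]
('bar', -0.01, 0.055, 0.034) [556. 213.]
('bar', -0.01, 0.055, 0.056) [554. 189.]
('bar', 0.01, -0.055, 0.034) [735. 264.]
('bar', 0.01, -0.055, 0.056) [736. 239.]
('bar', 0.01, 0.055, 0.034) [575. 191.]
('bar', 0.01, 0.055, 0.056) [573. 167.]
('footback', -0.025) [655. 326.]
('footback', 0.022) [587. 294.]
shift10mm [703. 256.]
```

View pics/s3.png

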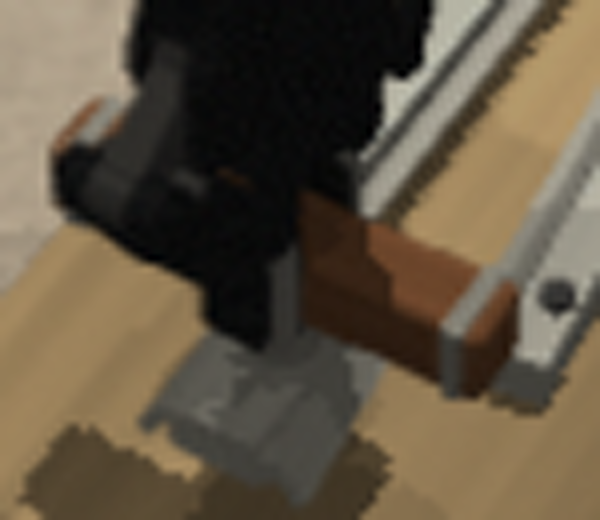

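Residuals put the rest's centre within about 1 mm of the TCP, with the foot upright and narrow end ahead. I lower it toward the bare board.

step_arm(twist=[[0, 0, 0], [0, 0, 0], [0, 0, 0], [0, 0, 0], [0, 0, 0], [0, 0, 0]], dp=[[0, 0, 0.025], [0, 0, 0.045], [0, 0, 0.055], [0, 0, 0.058], [0, 0, 0.058], [0, 0, 0.058]], jaw=[0, 0, 0, 0, 0, 0])

```text
time: 8.15
tcp_pos: [0.4954, -0.0802, 0.061]
orientation: [[-0.172, 0.985, 0.001], [0.985, 0.172, -0.0], [-0.0, 0.001, -1.0]]
force: [0.2, -0.4, -2.5]
finger_gap: 0.0187
grip_force: 59.5
```

step_arm(twist=[[0, 0, 0], [0, 0, 0], [0, 0, 0]], dp=[[0, 0, 0.002], [0, 0, 0.002], [0, 0, 0.002]], jaw=[0, 0, 0])

```text
time: 8.45
tcp_pos: [0.4952, -0.0803, 0.0595]
orientation: [[-0.172, 0.985, 0.0], [0.985, 0.172, -0.0], [-0.0, 0.0, -1.0]]
force: [-0.4, 0.0, -3.7]
finger_gap: 0.0191
grip_force: 59.5
```

step_arm(twist=[[0, 0, 0], [0, 0, 0], [0, 0, 0]], dp=[[0, 0, 0.002], [0, 0, 0.002], [0, 0, 0.002]], jaw=[0, 0, 0])

```text
time: 8.75
tcp_pos: [0.4951, -0.0802, 0.0581]
orientation: [[-0.172, 0.985, -0.0], [0.985, 0.172, -0.0], [-0.0, -0.0, -1.0]]
force: [-1.2, 0.4, -4.3]
finger_gap: 0.019
grip_force: 59.5
```

step_arm(twist=[[0, 0, 0], [0, 0, 0], [0, 0, 0]], dp=[[0, 0, 0.001], [0, 0, 0.001], [0, 0, 0.001]], jaw=[0, 0, 0])

```text
time: 9.05
tcp_pos: [0.4951, -0.0803, 0.0578]
orientation: [[-0.172, 0.985, 0.0], [0.985, 0.172, -0.0], [-0.0, 0.0, -1.0]]
force: [-0.7, 0.1, 1.6]
finger_gap: 0.0189
grip_force: 60.1
```

step_arm(twist=[[0, 0, 0], [0, 0, 0], [0, 0, 0], [0, 0, 0], [0, 0, 0], [0, 0, 0]], dp=[[0, 0.008, -0.001], [0, 0.016, -0.001], [0, 0.024, -0.001], [0.001, 0.032, -0.001], [0.001, 0.04, -0.001], [0.001, 0.04, -0.001]], jaw=[0, 0, 0, 0, 0, 0])

```text
time: 9.65
tcp_pos: [0.5198, -0.0752, 0.0581]
orientation: [[-0.172, 0.985, 0.001], [0.985, 0.172, 0.001], [0.0, 0.001, -1.0]]
force: [-0.4, -0.2, -3.6]
finger_gap: 0.019
grip_force: 59.5
```

```bash
python3 - <<'E'
from h import *
goal([.53,-.07,.058],9.83)
im=imaging.get_image('side');cv2.imwrite('pics/s4.png',cv2.resize(im[220:300,270:365,::-1],None,fx=8,fy=7,interpolation=2))
E
```

```text
t 9.65 tcp [ 0.5198 -0.0752  0.0581] F [-0.4167 -0.2242 -3.5967] q [ 0.273   0.883  -0.3621  1.9893  0.7639  0.4059 -0.5114] gap 0.018952319988274596 59.500914216041565
yhead 9.907021127557881 dp [0.0056 0.0183 0.0002] tw [ 0.0019 -0.0004  0.0017]
```

View pics/s4.png

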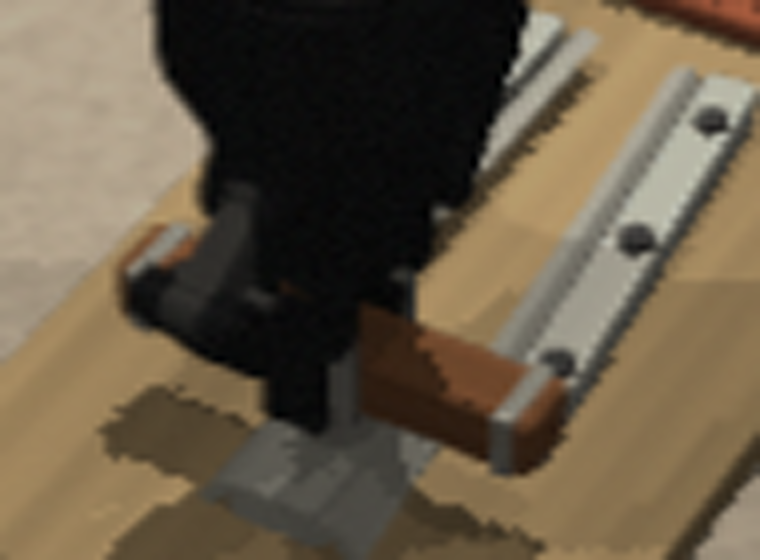

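The foot's front is at the mouth and there is no contact force. I go on in gently.

step_arm(twist=[[0, 0, 0], [0, 0, 0], [0, 0, 0], [0, 0, 0]], dp=[[0, 0.005, 0], [0, 0.01, 0], [0.001, 0.015, 0], [0.001, 0.015, 0]], jaw=[0, 0, 0, 0])

```text
time: 10.1
tcp_pos: [0.5281, -0.073, 0.0582]
orientation: [[-0.172, 0.985, 0.001], [0.985, 0.172, 0.0], [0.0, 0.001, -1.0]]
force: [0.3, -0.7, -3.7]
finger_gap: 0.0192
grip_force: 59.5
```

step_arm(twist=[[0, 0, 0], [0, 0, 0], [0, 0, 0], [0, 0, 0]], dp=[[0.0005, 0.006, 0], [0.001, 0.012, 0], [0.0015, 0.018, 0], [0.0015, 0.018, 0]], jaw=[0, 0, 0, 0])

```text
time: 10.5
tcp_pos: [0.5387, -0.0705, 0.0582]
orientation: [[-0.172, 0.985, 0.001], [0.985, 0.172, 0.0], [-0.0, 0.001, -1.0]]
force: [-0.7, -0.9, -4.0]
finger_gap: 0.0183
grip_force: 59.4
```

step_arm(twist=[[0, 0, 0], [0, 0, 0], [0, 0, 0], [0, 0, 0]], dp=[[0.0005, 0.006, 0], [0.001, 0.012, 0], [0.0015, 0.018, 0], [0.0015, 0.018, 0]], jaw=[0, 0, 0, 0])

```text
time: 10.9
tcp_pos: [0.5491, -0.0685, 0.0581]
orientation: [[-0.171, 0.985, 0.001], [0.985, 0.171, -0.001], [-0.001, 0.001, -1.0]]
force: [2.2, -2.2, -5.0]
finger_gap: 0.0191
grip_force: 59.3
```

step_arm(twist=[[0, 0, 0], [0, 0, 0], [0, 0, 0], [0, 0, 0]], dp=[[0.0005, 0.005, 0], [0.001, 0.01, 0], [0.001, 0.015, 0], [0.001, 0.015, 0]], jaw=[0, 0, 0, 0])

```text
time: 11.3
tcp_pos: [0.5575, -0.0668, 0.058]
orientation: [[-0.171, 0.985, 0.0], [0.985, 0.171, -0.001], [-0.001, -0.0, -1.0]]
force: [1.6, -4.9, -5.3]
finger_gap: 0.019
grip_force: 59.1
```

Fy shows the straight strip touching at +y. I ease back about 1 mm, lower the foot to the floor and go on.

step_arm(twist=[[0, 0, 0], [0, 0, 0], [0, 0, 0], [0, 0, 0]], dp=[[-0.0015, 0, 0.001], [-0.0015, 0.005, 0.001], [-0.0015, 0.01, 0.001], [-0.0015, 0.01, 0.001]], jaw=[0, 0, 0, 0])

```text
time: 11.7
tcp_pos: [0.5639, -0.0658, 0.0579]
orientation: [[-0.172, 0.985, 0.001], [0.985, 0.172, -0.0], [-0.0, 0.001, -1.0]]
force: [0.4, -3.9, 0.8]
finger_gap: 0.019
grip_force: 60.2
```

step_arm(twist=[[0, 0, 0], [0, 0, 0], [0, 0, 0], [0, 0, 0]], dp=[[0, 0.004, 0], [0, 0.008, 0], [0, 0.012, 0], [0, 0.012, 0]], jaw=[0, 0, 0, 0])

```text
time: 12.1
tcp_pos: [0.5707, -0.0646, 0.0579]
orientation: [[-0.172, 0.985, 0.001], [0.985, 0.172, -0.0], [-0.001, 0.001, -1.0]]
force: [-2.2, -4.9, 2.3]
finger_gap: 0.0191
grip_force: 60.2
```

step_arm(twist=[[0, 0, 0], [0, 0, 0], [0, 0, 0], [0, 0, 0]], dp=[[-0.001, 0.004, 0], [-0.0015, 0.008, 0], [-0.0015, 0.01, 0], [-0.0015, 0.01, 0]], jaw=[0, 0, 0, 0])

```text
time: 12.5
tcp_pos: [0.577, -0.0637, 0.0578]
orientation: [[-0.172, 0.985, 0.001], [0.985, 0.172, 0.001], [0.0, 0.001, -1.0]]
force: [-0.8, -2.8, 4.8]
finger_gap: 0.0191
grip_force: 60.6
```

step_arm(twist=[[0, 0, 0], [0, 0, 0], [0, 0, 0], [0, 0, 0]], dp=[[-0.0005, 0.003, 0], [-0.0005, 0.006, 0], [-0.0005, 0.009, 0], [-0.0005, 0.009, 0]], jaw=[0, 0, 0, 0])

```text
time: 12.9
tcp_pos: [0.5824, -0.0628, 0.0579]
orientation: [[-0.173, 0.985, 0.001], [0.985, 0.173, 0.001], [0.001, 0.001, -1.0]]
force: [-1.7, -1.0, 5.9]
finger_gap: 0.0189
grip_force: 60.7
```

step_arm(twist=[[0, 0, 0], [0, 0, 0], [0, 0, 0]], dp=[[0, 0.003, -0.0005], [0, 0.005, -0.0005], [0, 0.005, -0.0005]], jaw=[0, 0, 0])

```text
time: 13.2
tcp_pos: [0.5851, -0.0623, 0.0579]
orientation: [[-0.173, 0.985, 0.001], [0.985, 0.173, 0.001], [0.001, 0.001, -1.0]]
force: [-1.0, -0.6, 2.7]
finger_gap: 0.0192
grip_force: 60.5
```

step_arm(twist=[[0, 0, 0], [0, 0, 0], [0, 0, 0]], dp=[[0, 0.003, 0], [0, 0.005, 0], [0, 0.005, 0]], jaw=[0, 0, 0])

```text
time: 13.5
tcp_pos: [0.5881, -0.0619, 0.0579]
orientation: [[-0.172, 0.985, 0.001], [0.985, 0.172, 0.001], [0.001, 0.001, -1.0]]
force: [-0.7, 1.1, 3.0]
finger_gap: 0.0191
grip_force: 60.4
```

step_arm(twist=[[0, 0, 0], [0, 0, 0], [0, 0, 0]], dp=[[0, 0.003, 0], [0, 0.004, 0], [0, 0.004, 0]], jaw=[0, 0, 0])

```text
time: 13.8
tcp_pos: [0.5903, -0.0619, 0.0579]
orientation: [[-0.172, 0.985, 0.0], [0.985, 0.172, 0.0], [0.0, 0.001, -1.0]]
force: [-0.6, -0.2, 2.2]
finger_gap: 0.0191
grip_force: 60.4
```

step_arm(twist=[[0, 0, 0], [0, 0, 0], [0, 0, 0]], dp=[[0, 0.003, 0], [0, 0.004, 0], [0, 0.004, 0]], jaw=[0, 0, 0])

```text
time: 14.1
tcp_pos: [0.5926, -0.0617, 0.0579]
orientation: [[-0.172, 0.985, 0.0], [0.985, 0.172, 0.0], [-0.0, 0.0, -1.0]]
force: [-1.0, -0.1, 3.8]
finger_gap: 0.0193
grip_force: 60.4
```

step_arm(twist=[[0, 0, 0], [0, 0, 0], [0, 0, 0]], dp=[[0, 0.003, -0.0003], [0, 0.004, -0.0003], [0, 0.004, -0.0003]], jaw=[0, 0, 0])

```text
time: 14.4
tcp_pos: [0.5949, -0.0615, 0.0579]
orientation: [[-0.172, 0.985, 0.0], [0.985, 0.172, -0.0], [-0.0, 0.0, -1.0]]
force: [-1.2, 0.2, 0.8]
finger_gap: 0.0191
grip_force: 60.2
```

step_arm(twist=[[0, 0, 0], [0, 0, 0], [0, 0, 0]], dp=[[0, 0.003, 0], [0, 0.004, 0], [0, 0.004, 0]], jaw=[0, 0, 0])

```text
time: 14.7
tcp_pos: [0.5972, -0.0609, 0.0579]
orientation: [[-0.172, 0.985, 0.0], [0.985, 0.172, 0.0], [0.0, 0.0, -1.0]]
force: [0.1, -0.0, 0.8]
finger_gap: 0.0194
grip_force: 60.0
```

step_arm(twist=[[0, 0, 0], [0, 0, 0], [0, 0, 0]], dp=[[0, 0.003, 0], [0, 0.004, 0], [0, 0.004, 0]], jaw=[0, 0, 0])

```text
time: 15.0
tcp_pos: [0.5995, -0.0603, 0.0579]
orientation: [[-0.172, 0.985, 0.0], [0.985, 0.172, 0.0], [0.0, 0.0, -1.0]]
force: [-0.6, 0.7, -1.5]
finger_gap: 0.0187
grip_force: 59.9
```

step_arm(twist=[[0, 0, 0], [0, 0, 0], [0, 0, 0]], dp=[[0, 0.003, 0.0003], [0, 0.004, 0.0003], [0, 0.004, 0.0003]], jaw=[0, 0, 0])

```text
time: 15.3
tcp_pos: [0.6019, -0.0597, 0.0579]
orientation: [[-0.172, 0.985, 0.0], [0.985, 0.172, 0.0], [0.0, 0.0, -1.0]]
force: [-2.2, 0.9, 0.2]
finger_gap: 0.0193
grip_force: 60.1
```

step_arm(twist=[[0, 0, 0], [0, 0, 0], [0, 0, 0]], dp=[[0, 0.003, 0], [0, 0.004, 0], [0, 0.004, 0]], jaw=[0, 0, 0])

```text
time: 15.6
tcp_pos: [0.6041, -0.0592, 0.0579]
orientation: [[-0.172, 0.985, -0.0], [0.985, 0.172, 0.001], [0.001, -0.0, -1.0]]
force: [-2.8, 2.7, 1.7]
finger_gap: 0.0189
grip_force: 60.3
```

step_arm(twist=[[0, 0, 0], [0, 0, 0], [0, 0, 0]], dp=[[0, 0.003, 0], [0, 0.004, 0], [0, 0.004, 0]], jaw=[0, 0, 0])

```text
time: 15.9
tcp_pos: [0.6054, -0.0589, 0.0579]
orientation: [[-0.172, 0.985, -0.002], [0.985, 0.172, 0.0], [0.0, -0.002, -1.0]]
force: [-5.6, 2.9, 4.9]
finger_gap: 0.019
grip_force: 60.8
```

step_arm(twist=[[0, 0, 0], [0, 0, 0], [0, 0, 0]], dp=[[0.0008, 0.001, -0.0003], [0.0008, 0.002, -0.0003], [0.0008, 0.002, -0.0003]], jaw=[0, 0, 0])

```text
time: 16.2
tcp_pos: [0.6056, -0.0588, 0.0579]
orientation: [[-0.172, 0.985, -0.004], [0.985, 0.172, -0.001], [-0.0, -0.004, -1.0]]
force: [-7.3, 0.8, 6.2]
finger_gap: 0.0191
grip_force: 60.9
```

step_arm(twist=[[0, 0, 0], [0, 0, 0], [0, 0, 0]], dp=[[0, 0.001, 0], [0, 0.002, 0], [0, 0.002, 0]], jaw=[0, 0, 0])

```text
time: 16.5
tcp_pos: [0.6058, -0.0589, 0.0579]
orientation: [[-0.172, 0.985, -0.006], [0.985, 0.172, -0.002], [-0.001, -0.006, -1.0]]
force: [-9.6, 1.0, 8.4]
finger_gap: 0.0191
grip_force: 61.3
```

step_arm(twist=[[0, 0, 0], [0, 0, 0], [0, 0, 0]], dp=[[0, 0.001, -0.0005], [0, 0.002, -0.0005], [0, 0.002, -0.0005]], jaw=[0, 0, 0])

```text
time: 16.8
tcp_pos: [0.606, -0.0588, 0.058]
orientation: [[-0.172, 0.985, -0.008], [0.985, 0.172, -0.002], [-0.001, -0.008, -1.0]]
force: [-11.6, 0.9, 8.4]
finger_gap: 0.0191
grip_force: 61.3
```

step_arm(twist=[[0, 0, 0], [0, 0, 0], [0, 0, 0]], dp=[[0, 0.001, -0.0005], [0, 0.002, -0.0005], [0, 0.002, -0.0005]], jaw=[0, 0, 0])

```text
time: 17.1
tcp_pos: [0.6062, -0.0588, 0.058]
orientation: [[-0.172, 0.985, -0.01], [0.985, 0.172, -0.003], [-0.001, -0.01, -1.0]]
force: [-12.6, 2.0, 8.3]
finger_gap: 0.0193
grip_force: 61.3
```

step_arm(twist=[[0, 0, 0], [0, 0, 0], [0, 0, 0]], dp=[[0, 0.001, -0.0005], [0, 0.002, -0.0005], [0, 0.002, -0.0005]], jaw=[0, 0, 0])

```text
time: 17.4
tcp_pos: [0.6063, -0.0588, 0.058]
orientation: [[-0.172, 0.985, -0.012], [0.985, 0.172, -0.003], [-0.001, -0.012, -1.0]]
force: [-13.7, 1.5, 8.7]
finger_gap: 0.0188
grip_force: 61.3
```

step_arm(twist=[[0, 0, 0], [0, 0, 0], [0, 0, 0]], dp=[[0, 0.001, -0.0005], [0, 0.001, -0.0005], [0, 0.001, -0.0005]], jaw=[0, 0, 0])

```text
time: 17.7
tcp_pos: [0.6064, -0.0588, 0.058]
orientation: [[-0.172, 0.985, -0.013], [0.985, 0.172, -0.003], [-0.001, -0.014, -1.0]]
force: [-15.1, 0.8, 7.6]
finger_gap: 0.0192
grip_force: 61.1
```

step_arm(twist=[[0, 0, 0], [0, 0, 0], [0, 0, 0]], dp=[[0, 0.001, -0.0005], [0, 0.0015, -0.0005], [0, 0.0015, -0.0005]], jaw=[0, 0, 0])

```text
time: 18.0
tcp_pos: [0.6065, -0.0588, 0.058]
orientation: [[-0.172, 0.985, -0.015], [0.985, 0.172, -0.004], [-0.001, -0.015, -1.0]]
force: [-15.8, 0.5, 7.6]
finger_gap: 0.0188
grip_force: 61.1
```

step_arm(twist=[[0, 0, 0], [0, 0, 0], [0, 0, 0], [0, 0, 0]], dp=[[0, -0.004, 0], [0, -0.008, 0], [0, -0.01, -0.0005], [0, -0.01, -0.0005]], jaw=[0, 0, 0, 0])

```text
time: 18.4
tcp_pos: [0.6063, -0.0588, 0.0581]
orientation: [[-0.172, 0.985, -0.004], [0.985, 0.172, -0.0], [0.001, -0.004, -1.0]]
force: [-4.1, 1.9, -14.5]
finger_gap: 0.0187
grip_force: 59.0
```

step_arm(twist=[[0, 0, 0], [0, 0, 0], [0, 0, 0]], dp=[[0, 0, 0.001], [0, 0, 0.0018], [0, 0, 0.0018]], jaw=[0, 0, 0])

```text
time: 18.7
tcp_pos: [0.6063, -0.0588, 0.058]
orientation: [[-0.172, 0.985, -0.004], [0.985, 0.172, -0.001], [-0.0, -0.004, -1.0]]
force: [-5.8, 2.7, -9.4]
finger_gap: 0.0191
grip_force: 59.8
```

step_arm(twist=[[0, 0, 0], [0, 0, 0], [0, 0, 0], [0, 0, 0], [0, 0, 0], [0, 0, 0]], dp=[[0, 0, 0], [0, 0, 0], [0, 0, 0], [0, 0, 0], [0, 0, 0], [0, 0, 0]], jaw=[0.3, 0.4, 0.5, 0.5, 0.5, 0.5])

```text
time: 19.3
tcp_pos: [0.6083, -0.0586, 0.0591]
orientation: [[-0.172, 0.985, 0.001], [0.985, 0.172, -0.0], [-0.0, 0.001, -1.0]]
force: [0.3, -0.0, -0.8]
finger_gap: 0.0427
grip_force: 0.0
```

```bash
python3 - <<'E'
from h import *
goal([.606,-.0588,.15],9.83)
im=imaging.get_image('side');cv2.imwrite('pics/s5.png',cv2.resize(im[190:290,280:400,::-1],None,fx=6,fy=6,interpolation=2))
E
```

```text
t 19.3 tcp [ 0.6083 -0.0586  0.0591] F [ 0.3253 -0.0254 -0.7993] q [ 0.2734  0.9576 -0.4588  1.722   0.6697  0.6233 -0.4017] gap 0.042660601733871255 0.0
yhead 9.907443808005276 dp [ 0.0003 -0.0038 -0.1516] tw [0.0011 0.0004 0.0017]
```

View pics/s5.png

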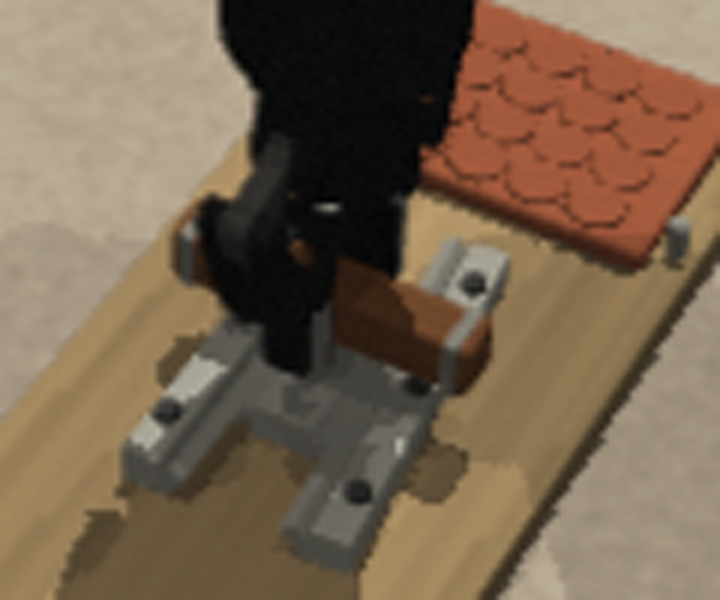

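The rest sits between the strips with its foot flush (crop around 310,400). I check the wedge with a light push of the rear finger on the bar, jaws loose.

step_arm(twist=[[0, 0, 0], [0, 0, 0], [0, 0, 0], [0, 0, 0]], dp=[[0, 0.006, 0], [0, 0.012, 0], [0, 0.016, 0], [0, 0.016, 0]], jaw=[0.5, 0.5, 0.5, 0.5])

```text
time: 19.75
tcp_pos: [0.6174, -0.0568, 0.0586]
orientation: [[-0.172, 0.985, -0.0], [0.985, 0.172, -0.0], [-0.0, -0.0, -1.0]]
force: [0.5, -0.9, 0.6]
finger_gap: 0.0428
grip_force: 0.2
```

step_arm(twist=[[0, 0, 0], [0, 0, 0], [0, 0, 0]], dp=[[0, 0.001, 0], [0, 0.003, 0], [0, 0.003, 0]], jaw=[0.5, 0.5, 0.5])

```text
time: 20.05
tcp_pos: [0.6175, -0.0568, 0.0585]
orientation: [[-0.172, 0.985, -0.003], [0.985, 0.172, -0.001], [-0.0, -0.004, -1.0]]
force: [-4.8, 0.1, 4.6]
finger_gap: 0.0425
grip_force: 2.6
```

step_arm(twist=[[0, 0, 0], [0, 0, 0], [0, 0, 0]], dp=[[0, 0.001, 0], [0, 0.003, 0], [0, 0.003, 0]], jaw=[0.5, 0.5, 0.5])

```text
time: 20.35
tcp_pos: [0.6178, -0.0568, 0.0585]
orientation: [[-0.172, 0.985, -0.006], [0.985, 0.172, -0.002], [-0.001, -0.007, -1.0]]
force: [-8.3, 0.3, 5.7]
finger_gap: 0.0427
grip_force: 4.0
```

step_arm(twist=[[0, 0, 0], [0, 0, 0], [0, 0, 0]], dp=[[0, 0.001, 0], [0, 0.003, -0.0005], [0, 0.003, -0.0005]], jaw=[0.5, 0.5, 0.5])

```text
time: 20.65
tcp_pos: [0.6184, -0.0567, 0.0584]
orientation: [[-0.172, 0.985, -0.009], [0.985, 0.172, -0.002], [-0.001, -0.009, -1.0]]
force: [-9.2, -0.9, 6.3]
finger_gap: 0.0427
grip_force: 4.9
```

step_arm(twist=[[0, 0, 0], [0, 0, 0], [0, 0, 0]], dp=[[0, 0.001, 0], [0, 0.002, -0.0005], [0, 0.002, -0.0005]], jaw=[0.5, 0.5, 0.5])

```text
time: 20.95
tcp_pos: [0.6187, -0.0566, 0.0584]
orientation: [[-0.172, 0.985, -0.011], [0.985, 0.172, -0.003], [-0.001, -0.011, -1.0]]
force: [-11.3, -1.2, 6.2]
finger_gap: 0.0426
grip_force: 5.5
```

step_arm(twist=[[0, 0, 0], [0, 0, 0], [0, 0, 0]], dp=[[0, 0.001, 0], [0, 0.002, -0.0005], [0, 0.002, -0.0005]], jaw=[0.5, 0.5, 0.5])

```text
time: 21.25
tcp_pos: [0.619, -0.0566, 0.0583]
orientation: [[-0.172, 0.985, -0.012], [0.985, 0.172, -0.003], [-0.001, -0.013, -1.0]]
force: [-11.8, -0.6, 5.2]
finger_gap: 0.0422
grip_force: 6.0
```

step_arm(twist=[[0, 0, 0], [0, 0, 0], [0, 0, 0]], dp=[[0, 0.001, 0], [0, 0.002, -0.0005], [0, 0.002, -0.0005]], jaw=[0.5, 0.5, 0.5])

```text
time: 21.55
tcp_pos: [0.6194, -0.0566, 0.0583]
orientation: [[-0.172, 0.985, -0.014], [0.985, 0.172, -0.003], [-0.001, -0.014, -1.0]]
force: [-12.1, -1.4, 4.8]
finger_gap: 0.0429
grip_force: 6.6
```

step_arm(twist=[[0, 0, 0], [0, 0, 0], [0, 0, 0]], dp=[[0, 0.001, 0], [0, 0.003, -0.0005], [0, 0.003, -0.0005]], jaw=[0.5, 0.5, 0.5])

```text
time: 21.85
tcp_pos: [0.6202, -0.0564, 0.0583]
orientation: [[-0.172, 0.985, -0.016], [0.985, 0.172, -0.004], [-0.001, -0.017, -1.0]]
force: [-14.7, -0.3, 4.9]
finger_gap: 0.0426
grip_force: 7.3
```

step_arm(twist=[[0, 0, 0], [0, 0, 0], [0, 0, 0], [0, 0, 0], [0, 0, 0]], dp=[[0, -0.006, 0], [0, -0.013, 0], [0, -0.02, 0], [0, -0.03, 0], [0, -0.034, 0]], jaw=[0.5, 0.5, 0.5, 0.6, 0.7])

```text
time: 22.35
tcp_pos: [0.608, -0.0587, 0.0606]
orientation: [[-0.172, 0.985, 0.001], [0.985, 0.172, -0.0], [-0.0, 0.001, -1.0]]
force: [-0.6, -0.5, 0.7]
finger_gap: 0.0597
grip_force: 0.0
```

```bash
python3 -c "
from h import *
goal([.607,-.0588,.15],9.83)"
```

```text
t 22.35 tcp [ 0.608  -0.0587  0.0606] F [-0.603  -0.4697  0.6795] q [ 0.2744  0.9551 -0.4602  1.7229  0.6685  0.6251 -0.4008] gap 0.059721066779365076 0.0
yhead 9.90469562299662 dp [ 0.     -0.0015 -0.1491] tw [0.0011 0.0004 0.0017]
```

Released with no contact, so I go straight up and check.

step_arm(twist=[[0, 0, 0], [0, 0, 0], [0, 0, 0], [0, 0, 0], [0, 0, 0], [0, 0, 0], [0, 0, 0]], dp=[[0, 0, -0.02], [0, 0, -0.05], [0, 0, -0.1], [0, 0, -0.17], [0, 0, -0.22], [0, 0, -0.22], [0, 0, -0.22]], jaw=[0.7, 0.7, 0.7, 0.7, 0.7, 0.7, 0.7])

```text
time: 23.05
tcp_pos: [0.6085, -0.0586, 0.1936]
orientation: [[-0.172, 0.985, 0.002], [0.985, 0.172, -0.0], [-0.001, 0.002, -1.0]]
force: [0.5, -0.4, -0.0]
finger_gap: 0.0597
grip_force: 0.0
```

```bash
python3 - <<'E'
from h import *
im=imaging.get_image('side');cv2.imwrite('pics/s6.png',cv2.resize(im[190:290,280:400,::-1],None,fx=6,fy=6,interpolation=2))
for n,z in(('rest_bar',.063),('rest_front',.018),('rest',.018)):
    for d in finder.place_of('side',n)[:1]:
        P=onz('side',d['position'],z)-[.6466,-.049,0]; print(n,round(d['p'],2),P[0]*.9853+P[1]*.1707,-P[0]*.1707+P[1]*.9853)
E
```

```text
rest_front 0.68 -0.003188422221785748 0.0006452985839353737
rest 0.6 -0.03695428115073534 0.003258115379093336
```

View pics/s6.png

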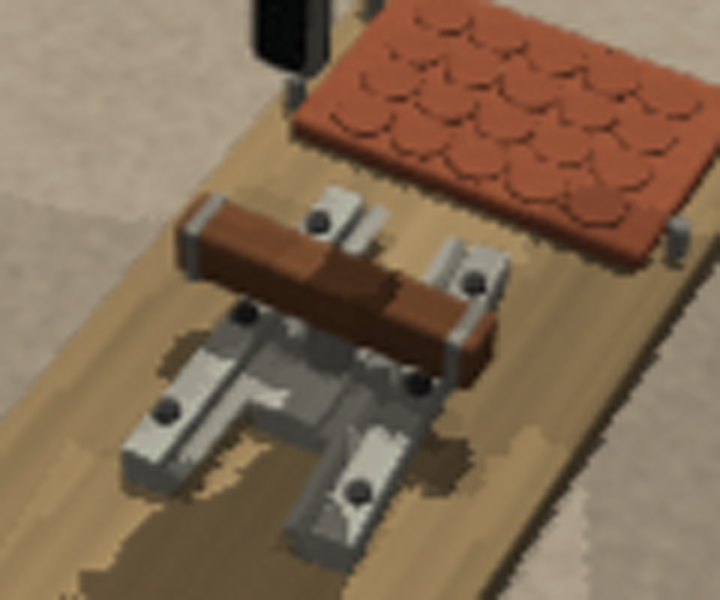

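The rest stands upright and flush between both strips (crop 330,370), the gripper is clear, and its origin is near board x -0.04. I hand in.

```bash
python3 -c "
from h import *
print(job.job_done())"
```

```text
the job is handed in; nothing more can be done
None
```

The hand rest is in the way near board x -0.04, upright and narrow end first, wedged with a push of about 15 N and let go; I handed the job in at about 23 s without a verdict being shown, and could not measure its press on the gib directly.

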